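# Click the suction nozzle onto the fume extractor

## Robot

A 6-joint arm with a two-finger parallel gripper is mounted at the origin on the work surface. World frame = base frame: x ahead of the robot, y to its left, z up, the work surface at z = 0. Lengths are in mm, angles in rad, forces in N, time in s.
With the tool pointing down it reaches from about 300 to 775 mm from the base axis. Payload 14.6 kg.
Tool frame: the origin (TCP) lies between the finger pads; the fingertips stand manip.tip_reach ahead of it and the grasp point (between the pads) lies 5 mm behind it (manip.tip_reach is the distance from the TCP to the fingertips, in mm); z points along the fingers, y is the line along which they close (so a half turn about z gives the same grasp; the last joint's range is limited). The gripper opens to 94 mm and grips with 3 to 60 N. Pads are 16 mm wide; open, the fingers measure 119 mm over their backs; the gripper's body (75 mm by 177 mm) begins 78 mm behind the grasp point.
Start: joints at [-1.191, 0.3, 1.521, -0, 1.321, -0.067], TCP at [237.637, -496.002, 179.746] pointing down, gripper open.
Joint ranges: [-3.03, 3.03], [-0.79, 2.21], [0.23, 2.52], [-1.04, 4.18], [0, 3.07], [-2.55, 2.55]. Speed limits (rad/s): [2.22, 2.22, 2.57, 3.14, 3.14, 3.14].

## Interface

Orientations are given as [roll, pitch, yaw] about the fixed x, y, z axes, in that order (R = Rz(yaw) Ry(pitch) Rx(roll)).
In Python, from cell import manip gives the robot as it stands. The module is installed in compiled form; this text tells all that it offers.
- The arm moves only by the shell command python3 -m creep 'ROWS' [FORCE]. ROWS is JSON, a list of rows, each a list of 3 entries, a list of its own where there are three numbers: the opening, from -1 (shut) to 1 (fully open), then the shift along the tool's x, y, z in cm, then the turn about the tool's z in units of 5 degrees (1.0 is 5 degrees). In form: [[grip, [tx, ty, tz], roll], ...]. A call has 1 to 12 rows; each row is the pose to reach, as a shift and turn from the pose commanded when the call began, along the tool's axes at that moment; what a row does not reach only later rows make up. A row lasts 1/10 s, in which the tool goes at most 50 mm and 8.59 degrees, less where a joint would pass 70% of its speed; a pose out of reach is approached as far as the arm can. A call with a gripper value outside its range is refused whole. The fingers move at their own pace and stop on an object; FORCE is the grip in N (left out, the last holds). Time passes only in rows, so rows that repeat a pose let the fingers close. It gives the time, the measured TCP pose, the force, the opening and the grip force at its end, in the units of the state.
- manip.read_state(): the state, without advancing time (a new reading comes with each control period).
- manip.camera(name): name is "side" or "top" or "wrist"; returns the picture (400x640x3 uint8, red, green, blue); there is no depth.
- manip.camera_params(name): a dict with "fovy" (degrees; the focal length in pixels is half the picture's height over the tangent of half this angle, whatever the lens; pixels are square), "cx", "cy" (the principal point, pixels), "origin" and "attitude" of the camera in the world. Camera axes: x right, y down, z forward; pixel columns grow to the right and rows downward; lengths in mm; the calibration is good to about 2 mm. A picture is of the moment at which its call begins: read the wrist's pose just before it. camera_params takes no time and is no camera call; for the wrist camera it gives the pose at the moment of the call.
- manip.sign_off(): hands the job in; it is judged then, once.
The state is a dict: "clock": time; "joints": joint angles; "qd": joint speeds; "effort": joint torques, N m; "eef_pos": TCP position; "eef_rot": TCP orientation; "wrist_force": force on the tool from outside, world axes, zero at the start; "moment": the same for the moment, N m; "finger_gap": finger opening in mm; "finger_force": force on a finger pad.
Only numpy, scipy, OpenCV 4.12 (cv2) and the standard library are available. Lean on these libraries where they do the work, as an engineer would, in place of code of your own. Each camera call takes 0.05 s, during which the arm holds its last target. There are 200 camera calls.

## Task

Fit the orange suction nozzle to the fume extractor: lift it off its rack, slide it down over the steel spigot until its skirt sits fully home on the black collar, and turn it until the red spring button, which may point up to 50 degrees to either side, pops out through the hole in its wall; then let go. Work gently, never forcing the parts, and leave the other things where they are.

Things in the scene. Friction and masses are not known exactly. Their poses are not given: they have to be found in the camera images.
- nozzle: Orange suction nozzle, loose, about 120 g, 120 mm tall, standing on one of the rack's two pegs. Origin: centre of its underside, z up its axis. Socket: bore 39 mm from z = 8 to 53 mm (closed above), outside 46 mm; at the bottom a flared skirt widens the bore from 39 mm at z = 8 mm to 52 mm at z = 0 (58 mm outside). z = 60 to 120 mm is a plain solid round snout, 40 mm across, to grip.
- hole (a point): The button hole in the nozzle's socket wall: its centre, on the wall's outside (23 mm from the axis towards the nozzle's +x, at z = 26 mm). The hole is about 12.5 mm wide and 13 mm high.
- extractor: White fume extractor, fixed, 160 x 140 mm (x, y), 76 mm tall; origin: centre of its underside. On its top a black collar, 68 mm across, upper face 84 mm above the origin, is the stop for the skirt. The spigot swivels stiffly (about 0.25 N m) and is left turned up to 0.9 rad either way: its button points within 0.9 rad of the extractor's +x; the turn is not measured.
- spigot_top (a point): Top centre of the upright steel spigot that the nozzle slides over: 36 mm across, 47 mm tall above the collar, its top 8 mm tapered to 25 mm. The button sticks out of its side 26 mm above the collar.
- seat (a point): Centre of the collar's upper face, on the spigot's axis. The nozzle is fully home when its origin is here; with it home, the button pops out once the hole faces it within about 0.1 rad. Turning in small steps, pressed down lightly, finds it.
- button (a joint): Red spring button, a domed pin of 9 mm diameter. Value in m: 0 = fully out (tip 26 mm from the spigot's axis), growing as it is pushed in (at most 0.0095). The bore's wall holds it in by 0.003 to 0.008; popped through the hole it returns to about 0. Spring 2 to 4.5 N; wedging it in with the skirt takes about 2 to 6 N of downward push.
- rack: Fixed wooden board, 80 x 210 x 15 mm (x, y, z), origin centre of its underside. Two pegs, 28 mm across and 14 mm high, on top at y = -55 and +55 mm; one carries the orange nozzle, the other the black slot nozzle.
- slot_nozzle: Black nozzle with a flat grey slot mouth, 117 mm tall, 46 mm across, loose on the other peg; leave it there. Origin: centre of its underside.
- phone: Opened phone, 165 x 77 x 7 mm, lying loose on the blue mat between extractor and rack; leave alone. Origin: centre of its underside, long side along x.
- battery: White phone battery, 88 x 64 x 5 mm, loose on the mat, nearer the robot; leave alone. Origin: centre of its underside.
- bottle: White bottle with red cap, 52 mm in diameter, 115 mm tall, standing loose beyond the rack; leave alone. Origin: centre of its underside.
- parts_tray: Clear divided tray, 90 x 130 x 22 mm, loose, beyond the phone; leave alone. Origin: centre of its underside.
There are look-alikes about, which are no part of the job. Of the things that look like the nozzle, the largest one is meant. There is more than one size of the rack; the one meant has the size given above.

How it is judged:
By the outcome, as a careful person would: the job done as asked, in the order asked, and still so for the second after the job is handed in, with the robot touching nothing.
It also fails if it takes over 70 s, if anything falls off the work surface, if the arm or the gripper's body presses on something with over 40 N, if the wrist force passes 120 N, or if a joint passes its speed limit or range.

## Working session

There is one attempt and no reset: what is moved stays moved. The work goes in short steps, Python scripts to look and compute and a shell command to move; the robot and the scene stay as the last step left them, time stands still between calls to the robot, and variables do not carry over. Pictures are saved under pics/ and viewed, at most 10 in all, crops included, and the job is handed in when it is done.

```bash
mkdir -p pics; cat > h.py <<'E'
import numpy as np, cv2, json
from cell import manip
from scipy.spatial.transform import Rotation as R
def P(n): 
    p=manip.camera_params(n); return p
E
python3 - <<'E'
from h import *
for n in("side","top","wrist"):
    print(n,manip.camera_params(n)); cv2.imwrite(f"pics/{n}0.png",manip.camera(n)[:,:,::-1])
print(manip.read_state(),manip.tip_reach)
E
```

```text
side {'fovy': 51.444748236086284, 'cx': 323.6627665573635, 'cy': 194.0423095163536, 'origin': array([212.59179154, 684.72357319, 760.91836459]), 'attitude': array([-2.29120879e+00, -2.50866933e-03, -2.66382856e+00])}
top {'fovy': 43.34051368463654, 'cx': 320.70791289209353, 'cy': 208.64457790379882, 'origin': array([ 463.93062405,   16.85268538, 1458.10610146]), 'attitude': array([-3.07981939, -0.00423008, -1.57082797])}
wrist {'fovy': 64.98214649661949, 'cx': 321.1485377303912, 'cy': 202.06883133957848, 'origin': array([ 297.61279027, -468.33964087,  383.02796353]), 'attitude': array([ 2.91257876e+00,  4.95387696e-04, -1.12376941e+00])}
{'clock': 0.15, 'joints': array([-1.19059522e+00,  3.00313824e-01,  1.52138961e+00,  1.24556310e-05,
        1.32069600e+00, -6.65847328e-02]), 'qd': array([ 0.00035443, -0.00159971, -0.00344943,  0.00140655,  0.00019983,
       -0.00148077]), 'effort': array([-2.84706812e-04, -5.31959081e+01, -3.52820456e+01,  7.07544107e-02,
        2.36064359e-02, -6.10424308e-05]), 'eef_pos': array([ 237.57197679, -495.82271588,  179.35361327]), 'eef_rot': array([-3.14078847e+00, -6.57183119e-05,  4.46782725e-01]), 'wrist_force': array([ 0.85548263,  0.01395887, -0.73605478]), 'moment': array([ 0.00267873, -0.01797985,  0.0032134 ]), 'finger_force': 0.0, 'finger_gap': 93.67629259406729} 14.0
```

View pics/top0.png

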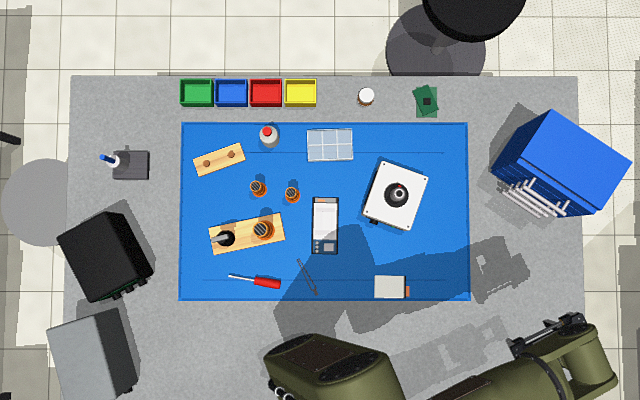

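View pics/side0.png

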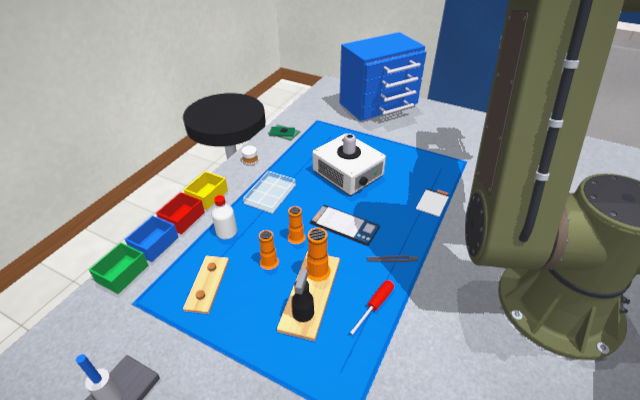

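Top view: the orange candidates are at (258,187) and (292,194), both smaller and standing free on the mat, and at (263,230), the largest, on the big rack beside the black slot nozzle at (225,239). The rack at (218,160) is the small look-alike. I choose (263,230); the side view shows it at (317,255). The extractor spigot is at top (396,193), side (349,145).

```bash
cat >> h.py <<'E'
def cam(n,p=None):
    p=p or manip.camera_params(n); f=200/np.tan(np.radians(p['fovy']/2))
    return f,p['cx'],p['cy'],np.array(p['origin']),R.from_euler('xyz',p['attitude']).as_matrix()
def pix2w(n,u,v,z,p=None):
    f,cx,cy,o,M=cam(n,p); d=M@np.array([(u-cx)/f,(v-cy)/f,1]); return o+d*(z-o[2])/d[2]
def w2pix(n,X,p=None):
    f,cx,cy,o,M=cam(n,p); c=M.T@(np.asarray(X,float)-o); return np.array([cx+f*c[0]/c[2],cy+f*c[1]/c[2]])
def crop(im,u,v,w,h,k): 
    return cv2.resize(im[v-h//2:v+h//2,u-w//2:u+w//2],None,fx=k,fy=k,interpolation=cv2.INTER_CUBIC)
E
python3 - <<'E'
from h import *
t=cv2.imread("pics/top0.png");s=cv2.imread("pics/side0.png")
a=np.hstack([crop(t,250,232,80,60,5),crop(t,396,193,80,60,5)])
b=np.hstack([crop(s,315,265,80,60,5),crop(s,349,155,80,60,5)])
cv2.imwrite("pics/crop.png",np.vstack([a,b]))
for uv,z in (((263,230),135),((396,193),131)): print(pix2w("top",*uv,z))
for uv,z in (((317,233),135),((349,137),131)): print(pix2w("side",*uv,z))
E
```

```text
[489.55630188 162.77097485 135.        ]
[ 587.5740886  -188.17351624  131.        ]
[495.19574328 165.41851818 135.        ]
[ 588.30561767 -194.65543193  131.        ]
```

View pics/crop.png

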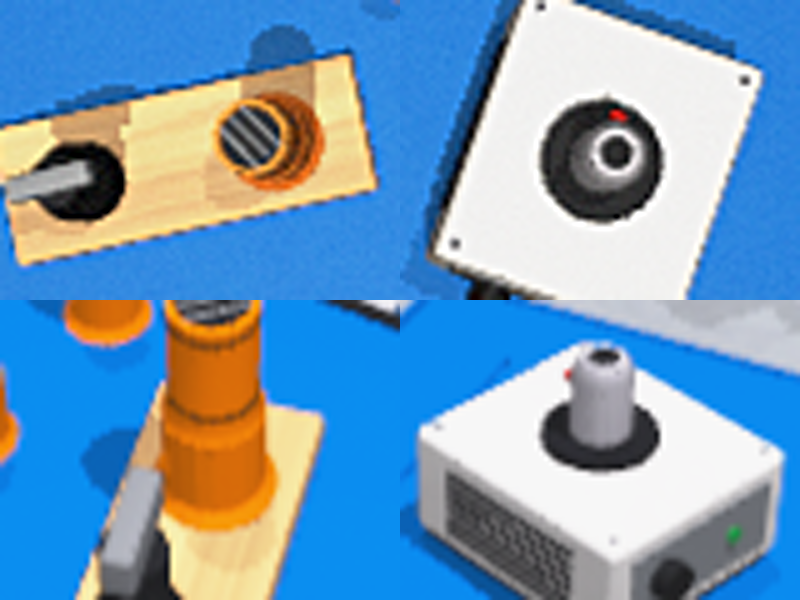

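The crop confirms the choice: the tall flared orange nozzle stands on the rack's peg, and its hole isn't visible from the side camera. The red button faces image-up, which is world +x-ish.

```bash
cat >> h.py <<'E'
def togo(xyz,yaw):
    s=manip.read_state(); M=R.from_euler('xyz',s['eef_rot']).as_matrix()
    y=s['eef_rot'][2]; d=(yaw-y+np.pi)%(2*np.pi)-np.pi
    print("shift cm",np.round(M.T@(np.array(xyz)-s['eef_pos'])/10,2),"turn units",round(-np.degrees(d)/5,2),"yaw",round(y,4))
E
python3 - <<'E'
from h import *
def tri(a,b):
    A=[];B=[]
    for n,(u,v) in (("top",a),("side",b)):
        f,cx,cy,o,M=cam(n); d=M@np.array([(u-cx)/f,(v-cy)/f,1]);d/=np.linalg.norm(d)
        Q=np.eye(3)-np.outer(d,d);A.append(Q);B.append(Q@o)
    return np.linalg.solve(sum(A),sum(B))
t=lambda x,y,cu,cv:(cu-40+x/5,cv-30+y/5)
noz=pix2w("top",*t(250,139,250,232),135); print("noz",noz)
print("noz skirt",pix2w("top",*t(272,141,250,232),15))
sp=pix2w("top",*t(217,153,396,193),131);print("spig",sp)
print("collar c",pix2w("top",*t(202,160,396,193),84), pix2w("side",*t(201,435-300,349,155),84))
print("spig tri",tri(t(217,153,396,193),t(203,355-300,349,155)))
bt=pix2w("top",*t(218,115,396,193),110); print("button",bt,np.arctan2(*(bt-sp)[1::-1]), tri(t(218,115,396,193),t(169,375-300,349,155)))
togo([480,70,300],0.447)
E
```

```text
noz [490.08064038 170.64754974 135.        ]
noz skirt [491.30832278 171.99392294  15.        ]
spig [ 585.98225066 -197.16882508  131.        ]
collar c [ 586.44914877 -196.48090197   84.        ] [ 584.26651621 -192.0243001    84.        ]
spig tri [ 586.52021919 -196.42315758  133.67296244]
button [ 608.45586679 -201.29343957  110.        ] -0.1815114050430233 [ 608.76534784 -200.94198622  111.08957336]
shift cm [ 46.31 -40.56 -12.03] turn units -0.0 yaw 0.4468
```

```bash
python3 -c "
from h import *
togo([530,-30,200],0.447)"
```

```text
shift cm [ 46.5  -29.38  -2.04] turn units -0.0 yaw 0.4468
```

```bash
python3 -m creep '[[1,[3,-2,-2],0],[1,[46.5,-29.4,-2],0],[1,[46.5,-29.4,-2],0],[1,[46.5,-29.4,-2],0],[1,[46.5,-29.4,-2],0],[1,[46.5,-29.4,-2],0],[1,[46.5,-29.4,-2],0],[1,[46.5,-29.4,-2],0],[1,[46.5,-29.4,-2],0],[1,[46.5,-29.4,-2],0],[1,[46.5,-29.4,-2],0],[1,[46.5,-29.4,-2],0]]' 
python3 - <<'E'
from h import *
p=manip.camera_params("wrist"); im=manip.camera("wrist")[:,:,::-1]; cv2.imwrite("pics/w1.png",im)
print(manip.read_state()['eef_pos'],[w2pix("wrist",[490.5,171,z],p) for z in (15,41,135)])
togo([490.5,171,200],0.447)
E
```

```text
clock: 1.35
eef_pos: [531.2, -26.3, 199.3]
eef_rot: [-3.141, 0.0, 0.45]
wrist_force: [0.1, 0.1, -0.2]
finger_gap: 93.8
finger_force: 0.0
[531.18766313 -26.56571836 199.1449376 ] [array([159.50325993, 142.97731923]), array([148.01546509, 143.98651497]), array([ 88.15815498, 149.24494297])]
shift cm [  4.94 -19.56  -0.07] turn units 0.04 yaw 0.4504
```

View pics/w1.png

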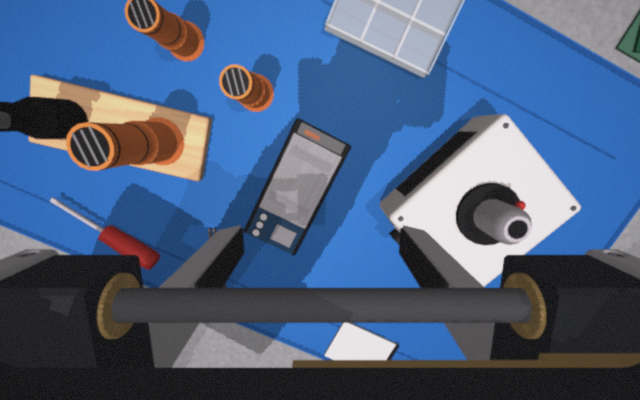

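Wrist view: the nozzle snout top is at (90,147), against a predicted (88,149). The spigot top is at (515,230) and the red button at (521,206). Next I'll zoom in on the nozzle wall to look for the hole.

```bash
python3 - <<'E'
from h import *
w=cv2.imread("pics/w1.png")
cv2.imwrite("pics/c2.png",np.hstack([cv2.convertScaleAbs(crop(w,135,145,140,80,4),alpha=1.5),crop(w,500,215,60,80,4)]))
E
```

```text
(no output)
```

View pics/c2.png

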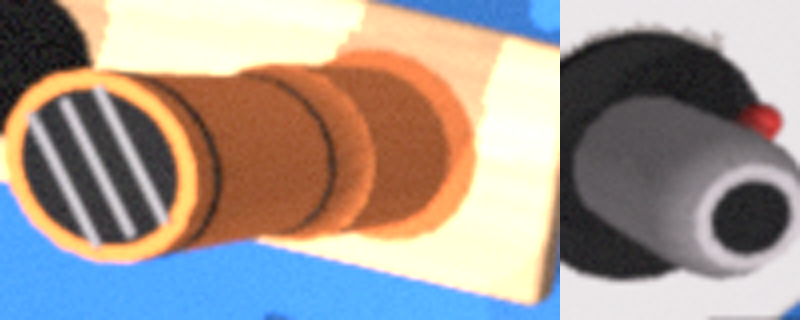

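```bash
python3 -c "
from h import *
print(pix2w('wrist',90,146.3,135), pix2w('wrist',560+0,0,131)[0]*0, pix2w('wrist',470+(747-560)/4,175+217/4,131),pix2w('wrist',470+(765-560)/4,175+120/4,110))
togo([490,170.5,105],0.447)"
python3 -m creep '[[1,[1.2,-4.9,0],0],[1,[2.5,-9.8,0],0],[1,[3.7,-14.7,0],0],[1,[4.9,-19.6,0],0],[1,[4.9,-19.6,0],0],[1,[4.9,-19.6,0],0]]'
python3 -c "
from h import *
togo([490,170.5,105],0.447)"
```

```text
[493.54412338 169.98139219 135.        ] 0.0 [ 588.50342555 -197.24424847  131.        ] [ 610.6269778  -202.72043557  110.        ]
shift cm [  4.87 -19.53   9.43] turn units 0.04 yaw 0.4504
clock: 2.0
eef_pos: [489.2, 167.8, 199.7]
eef_rot: [3.141, 0.0, 0.448]
wrist_force: [0.3, -0.8, -1.1]
finger_gap: 94.0
finger_force: 0.0
shift cm [ 0.19 -0.21  9.47] turn units 0.01 yaw 0.4482
```

```bash
python3 -m creep '[[1,[0.2,-0.1,3],0],[1,[0.2,-0.1,6],0],[1,[0.2,-0.1,8],0],[1,[0.2,-0.1,9.4],0],[1,[0.2,-0.1,9.4],0],[1,[0.2,-0.1,9.4],0]]'
python3 -m creep '[[-1,[0,0,0],0],[-1,[0,0,0],0],[-1,[0,0,0],0],[-1,[0,0,0],0],[-1,[0,0,0],0],[-1,[0,0,0],0],[-1,[0,0,0],0],[-1,[0,0,0],0],[-1,[0,0,0],0],[-1,[0,0,0],0]]' 15
```

```text
clock: 2.6
eef_pos: [491.3, 168.5, 106.2]
eef_rot: [3.141, -0.0, 0.445]
wrist_force: [-0.0, -0.3, -0.4]
finger_gap: 93.8
finger_force: 0.0
clock: 3.6
eef_pos: [490.8, 169.8, 105.7]
eef_rot: [-3.142, 0.0, 0.447]
wrist_force: [0.4, 0.1, -0.0]
finger_gap: 39.4
finger_force: 15.0
```

```bash
python3 -m creep '[[-1,[0,0,0],0],[-1,[0,0,-1],0],[-1,[0,0,-3],0],[-1,[0,0,-6],0],[-1,[0,0,-10],0],[-1,[0,0,-14],0],[-1,[0,0,-14],0]]' 25
python3 -m creep '[[-1,[0,0,0],-1.7],[-1,[0,0,0],-3.4],[-1,[0,0,0],-5.1],[-1,[0,0,0],-6.8],[-1,[0,0,0],-8.5],[-1,[0,0,0],-10.2],[-1,[0,0,0],-11.9],[-1,[0,0,0],-13.6],[-1,[0,0,0],-15.3],[-1,[0,0,0],-17],[-1,[0,0,0],-17.6],[-1,[0,0,0],-17.6]]'
python3 - <<'E'
from h import *
s=manip.read_state(); im=manip.camera("side")[:,:,::-1].copy(); t=s['eef_pos']
u,v=w2pix("side",t-[0,0,64]).astype(int); print(s['eef_rot'],t,u,v)
cv2.imwrite("pics/s2.png",im); cv2.imwrite("pics/s2c.png",crop(im,u,v-10,100,100,5))
E
```

```text
clock: 4.3
eef_pos: [492.4, 170.2, 251.7]
eef_rot: [3.14, -0.009, 0.447]
wrist_force: [-0.0, -0.1, -1.0]
finger_gap: 38.7
finger_force: 25.0
clock: 5.5
eef_pos: [490.6, 169.7, 245.5]
eef_rot: [-3.141, -0.0, 1.983]
wrist_force: [-0.4, -0.2, -0.6]
finger_gap: 39.3
finger_force: 25.0
[-3.14095537e+00 -9.11118961e-05  1.98341371e+00] [490.60196638 169.70181036 245.49934415] 317 218
```

View pics/s2c.png

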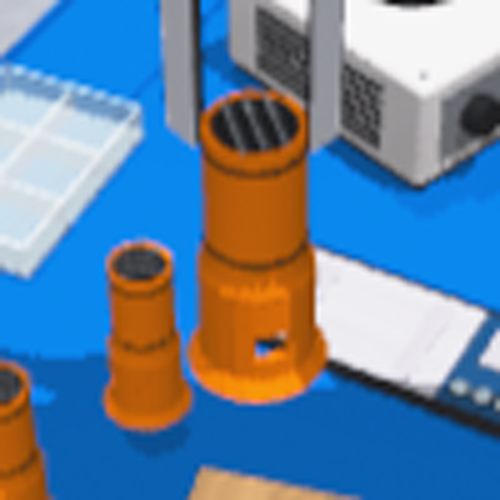

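```bash
python3 - <<'E'
from h import *
s=manip.read_state();t=s['eef_pos'];M=R.from_euler('xyz',s['eef_rot']).as_matrix()
u0,v0=317-50,218-10-50
f=lambda X:np.round((w2pix("side",X)-[u0,v0])*5)
print("snout top",f(t+[0,0,30]),"base",f(t-[0,0,90]),"tips",f(t+M@[0,22,14]),f(t+M@[0,-22,14]))
for h in range(60,150,10):
  a=np.radians(h); print(h,f(t+[23*np.cos(a),23*np.sin(a),-64]))
E
```

```text
snout top [252. 122.] base [255. 351.] tips [196. 208.] [311. 214.]
60 [204. 327.]
70 [210. 333.]
80 [218. 338.]
90 [226. 342.]
100 [236. 345.]
110 [246. 346.]
120 [256. 347.]
130 [266. 346.]
140 [276. 343.]
```

The in-hand side crop shows the hole at crop (268,345), which puts it at azimuth about 130°, 0.29 rad ahead of the tool yaw. The snout top at (254,120) matches the prediction. I need the hole at about -0.21 rad, so a tool yaw of -0.50.

```bash
python3 -c "
from h import *
togo([586.3,-196.8,250],-0.5)"
```

```text
shift cm [-37.42  -5.85  -0.44] turn units 28.43 yaw 1.9812
```

```bash
python3 -m creep '[[-1,[-2,-0.3,-0.4],1.6],[-1,[-5.5,-0.8,-0.4],3.2],[-1,[-9.5,-1.5,-0.4],4.8],[-1,[-13.5,-2.1,-0.4],6.4],[-1,[-17.5,-2.7,-0.4],8],[-1,[-21.5,-3.4,-0.4],9.6],[-1,[-25.5,-4,-0.4],11.2],[-1,[-29.5,-4.6,-0.4],12.8],[-1,[-33,-5.2,-0.4],14.4],[-1,[-35.5,-5.5,-0.4],16],[-1,[-37,-5.8,-0.4],17.6],[-1,[-37.4,-5.85,-0.4],19.2]]'
python3 -m creep '[[-1,[0,0,0],1.6],[-1,[0,0,0],3.2],[-1,[0,0,0],4.8],[-1,[0,0,0],6.4],[-1,[0,0,0],8],[-1,[0,0,0],9.2],[-1,[0,0,0],9.2],[-1,[0,0,0],9.2]]'
python3 - <<'E'
from h import *
togo([586.3,-196.8,250],-0.5)
p=manip.camera_params("wrist");s=manip.read_state();t=s['eef_pos']
w=manip.camera("wrist")[:,:,::-1].copy(); sd=manip.camera("side")[:,:,::-1].copy()
cv2.imwrite("pics/w3.png",w);cv2.imwrite("pics/s3.png",sd)
u,v=w2pix("side",t-[0,0,100]).astype(int)
o0=np.array([u-45,v-55])
print("side crop: base",(w2pix("side",t-[0,0,90])-o0)*5,"spig",(w2pix("side",[587,-197,131])-o0)*5,(w2pix("side",[587,-197,84])-o0)*5)
print("wrist: snout top",w2pix("wrist",t+[0,0,30],p),"spig",w2pix("wrist",[587,-197,131],p),"base",w2pix("wrist",t-[0,0,90],p))
a=crop(sd,u,v,90,110,5); b=cv2.resize(w,(350,219)); b=np.vstack([b,np.zeros((550-219,350,3),np.uint8)])
cv2.imwrite("pics/c3.png",np.hstack([a,b]))
E
```

```text
clock: 6.75
eef_pos: [586.8, -198.1, 249.0]
eef_rot: [-3.141, 0.001, 0.297]
wrist_force: [-0.6, 0.4, -1.6]
finger_gap: 39.2
finger_force: 25.0
clock: 7.55
eef_pos: [586.9, -196.4, 249.6]
eef_rot: [3.142, 0.0, -0.494]
wrist_force: [-0.9, -0.2, -1.0]
finger_gap: 38.8
finger_force: 25.0
shift cm [-0.03  0.07 -0.04] turn units 0.07 yaw -0.4935
side crop: base [226.00161364 259.19467367] spig [223.97254324 303.49878838] [220.28350146 374.09555918]
wrist: snout top [320.91770665 245.46549491] spig [321.45957844 193.82440704] base [320.96997885 200.22838879]
```

View pics/c3.png

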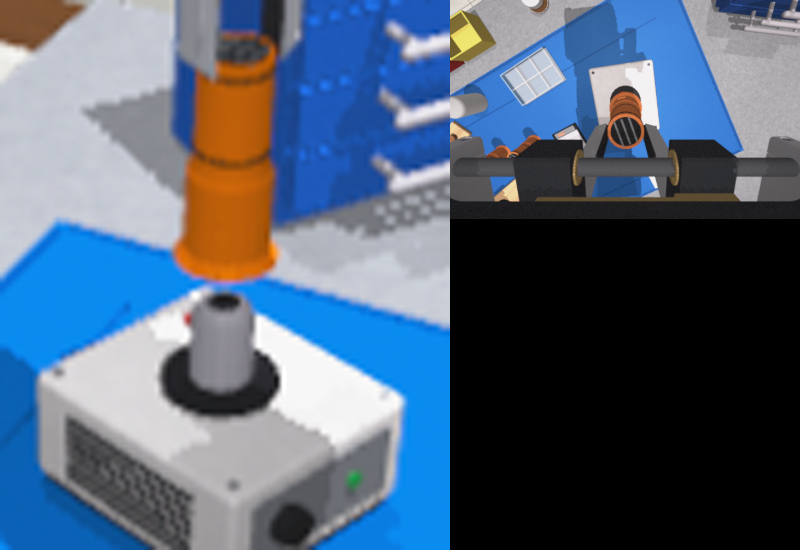

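Side crop: the skirt (174..278) is centred at 226 and the spigot (190..254) at 222, so they're laterally aligned. I'll check the depth direction from the wrist picture numerically.

```bash
python3 - <<'E'
from h import *
w=cv2.imread("pics/w3.png"); h=cv2.cvtColor(w,cv2.COLOR_BGR2HSV)
m=((h[...,0]<20)&(h[...,1]>130)&(h[...,2]>60)).astype(np.uint8)
n,l,st,c=cv2.connectedComponentsWithStats(m)
for i in range(1,n):
    if st[i][4]>300: print(st[i],c[i])
cv2.imwrite("pics/w3c.png",crop(w,321,220,130,130,4))
p=manip.camera_params("wrist");t=manip.read_state()['eef_pos']
for r in (18,20):
  q=np.array([w2pix("wrist",t+[r*np.cos(a),r*np.sin(a),30],p) for a in np.linspace(0,6.28,60)]);print(r,q.min(0),q.max(0))
E
```

```text
[  0 110  26  22 318] [  9.39622642 117.5754717 ]
[ 287  167   69  105 3322] [320.7037929  206.84045756]
[  66  247   99   41 1265] [114.2743083  271.48142292]
18 [290.25877958 215.91934739] [351.59231744 273.72297396]
20 [286.8499129  212.55550215] [355.00261981 276.78901113]
```

View pics/w3c.png

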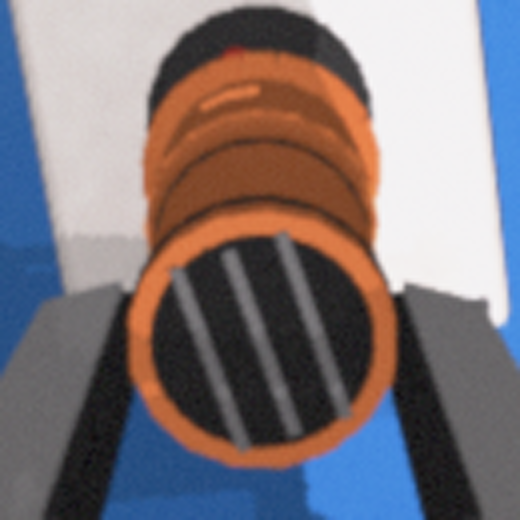

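The close view shows the snout top centred at about row 239, against a predicted 245, so the nozzle sits about 1–2 mm along +tool x. The hole streak (230,97) and the red button (232,50) line up. I'll shift −0.8 mm and descend in steps.

```bash
python3 -m creep '[[-1,[-0.08,0,0.6],0],[-1,[-0.08,0,1.4],0],[-1,[-0.08,0,2.2],0],[-1,[-0.08,0,3],0],[-1,[-0.08,0,3.6],0],[-1,[-0.08,0,4],0],[-1,[-0.08,0,4.4],0],[-1,[-0.08,0,4.4],0],[-1,[-0.08,0,4.4],0]]'
```

```text
clock: 8.55
eef_pos: [586.3, -196.1, 206.0]
eef_rot: [-3.142, -0.0, -0.496]
wrist_force: [0.1, 1.0, -0.7]
finger_gap: 38.6
finger_force: 25.0
```

```bash
python3 -m creep '[[-1,[0,0,0.2],0],[-1,[0,0,0.4],0],[-1,[0,0,0.6],0],[-1,[0,0,0.8],0],[-1,[0,0,1],0],[-1,[0,0,1],0],[-1,[0,0,1],0]]'
```

```text
clock: 9.25
eef_pos: [586.3, -195.9, 195.7]
eef_rot: [-3.141, 0.0, -0.496]
wrist_force: [0.4, 0.9, 0.1]
finger_gap: 39.1
finger_force: 25.0
```

```bash
python3 -m creep '[[-1,[0,0,0.2],0],[-1,[0,0,0.4],0],[-1,[0,0,0.6],0],[-1,[0,0,0.6],0],[-1,[0,0,0.6],0]]'; python3 -m creep '[[-1,[0,0,0.2],0],[-1,[0,0,0.4],0],[-1,[0,0,0.6],0],[-1,[0,0,0.6],0],[-1,[0,0,0.6],0]]'
```

```text
clock: 9.75
eef_pos: [586.0, -195.9, 189.1]
eef_rot: [3.142, 0.001, -0.496]
wrist_force: [0.6, 0.4, -3.8]
finger_gap: 39.0
finger_force: 25.0
clock: 10.25
eef_pos: [586.1, -195.9, 183.4]
eef_rot: [3.142, 0.001, -0.496]
wrist_force: [-0.2, 1.3, -2.3]
finger_gap: 38.9
finger_force: 25.0
```

```bash
python3 -m creep '[[-1,[0,0,0.2],0],[-1,[0,0,0.4],0],[-1,[0,0,0.6],0],[-1,[0,0,0.6],0],[-1,[0,0,0.6],0]]'; python3 -m creep '[[-1,[0,0,0.1],0],[-1,[0,0,0.2],0],[-1,[0,0,0.3],0],[-1,[0,0,0.3],0],[-1,[0,0,0.3],0]]'
```

```text
clock: 10.75
eef_pos: [586.0, -196.1, 177.3]
eef_rot: [3.141, 0.001, -0.496]
wrist_force: [-0.1, -0.6, -4.0]
finger_gap: 38.9
finger_force: 25.0
clock: 11.25
eef_pos: [586.3, -196.0, 174.8]
eef_rot: [-3.142, -0.0, -0.496]
wrist_force: [-0.1, -0.7, -0.6]
finger_gap: 38.9
finger_force: 25.0
```

```bash
python3 -m creep '[[-1,[0,0,0.05],0],[-1,[0,0,0.1],0],[-1,[0,0,0.1],0],[-1,[0,0,0.1],0]]'; python3 - <<'E'
from h import *
import time
s=[]
p=manip.camera_params("wrist");w=manip.camera("wrist")[:,:,::-1].copy();cv2.imwrite("pics/w4.png",w)
st=manip.read_state();print(st['wrist_force'],st['moment'],st['eef_pos'])
h=cv2.cvtColor(w,cv2.COLOR_BGR2HSV)
m=((h[...,1]>170)&((h[...,0]<4)|(h[...,0]>172))&(h[...,2]>70)).astype(np.uint8)
n,l,q,c=cv2.connectedComponentsWithStats(m)
print([(q[i].tolist(),c[i].round().tolist()) for i in range(1,n) if q[i][4]>3])
print([w2pix("wrist",[586.5+r*np.cos(-.2),-196.5+r*np.sin(-.2),110],p) for r in (23,26)])
E
```

```text
clock: 11.65
eef_pos: [586.6, -196.1, 174.7]
eef_rot: [-3.141, -0.002, -0.496]
wrist_force: [0.3, -0.3, 4.7]
finger_gap: 39.1
finger_force: 25.0
[-1.43961489 -0.25458229  5.24186423] [0.09850893 0.07439618 0.00884955] [ 586.59825788 -196.13098756  174.6169519 ]
[([309, 177, 7, 4, 18], [312.0, 178.0])]
[array([313.64505457, 181.93373699]), array([312.61462473, 178.64414523])]
```

```bash
python3 - <<'E'
from h import *
w=cv2.imread("pics/w4.png"); cv2.imwrite("pics/w4c.png",crop(w,318,195,100,80,6))
E
```

```text
(no output)
```

View pics/w4c.png

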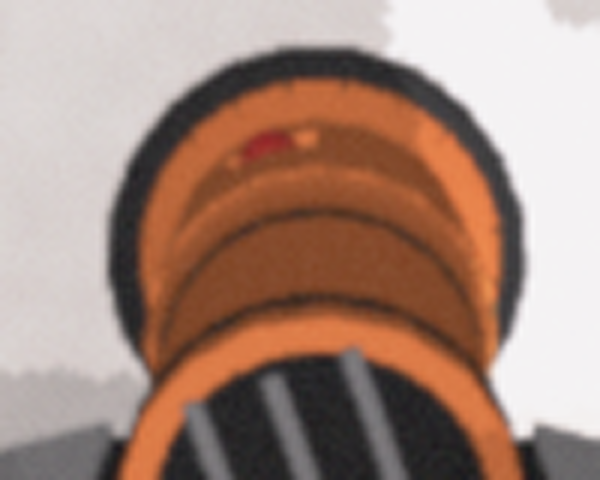

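The wrist crop shows the red button filling the hole at (269,145), with its tip projecting where radius 26 is predicted and the skirt flat on the collar. I'll centre it with a slight turn, then release.

```bash
python3 -m creep '[[-1,[0,0,0],-0.2],[-1,[0,0,0],-0.4],[-1,[0,0,0],-0.4],[-1,[0,0,0],-0.4]]'; python3 -c "
from h import *
s=manip.read_state();print(s['moment'],s['wrist_force'],s['eef_rot'])"
python3 -m creep '[[-1,[0,0,-0.04],0],[-0.1,[0,0,-0.04],0],[0.3,[0,0,-0.04],0],[0.6,[0,0,-0.04],0],[1,[0,0,-0.04],0],[1,[0,0,-0.04],0],[1,[0,0,-0.04],0],[1,[0,0,-0.04],0],[1,[0,0,-0.04],0],[1,[0,0,-0.04],0]]'
```

```text
clock: 12.1
eef_pos: [586.5, -196.3, 174.7]
eef_rot: [3.141, -0.002, -0.461]
wrist_force: [-1.0, -1.1, 5.1]
finger_gap: 38.9
finger_force: 25.0
[-0.05453126  0.21262617 -0.02693425] [-0.95863064 -1.08921528  5.07876228] [ 3.14146695e+00 -1.60420588e-03 -4.60877800e-01]
clock: 13.1
eef_pos: [586.2, -196.0, 174.1]
eef_rot: [-3.142, 0.0, -0.461]
wrist_force: [-0.8, 0.1, -0.7]
finger_gap: 93.6
finger_force: 0.0
```

Released. Now I'll retreat straight up and check.

```bash
python3 -m creep '[[1,[0,0,-1],0],[1,[0,0,-4],0],[1,[0,0,-8],0],[1,[0,0,-12],0],[1,[-3,0,-14],0],[1,[-6,0,-14],0],[1,[-6,0,-14],0],[1,[-6,0,-14],0],[1,[-6,0,-14],0],[1,[-6,0,-14],0]]'
python3 - <<'E'
from h import *
w=manip.camera("wrist")[:,:,::-1].copy(); p=manip.camera_params("wrist"); sd=manip.camera("side")[:,:,::-1].copy()
u,v=w2pix("wrist",[586.5,-196.5,130],p).astype(int);print(u,v)
a,b=w2pix("side",[586.5,-196.5,130]).astype(int)
o=np.array([a-40,b-50]); f=lambda X:((w2pix("side",X)-o)*5).round()
print("side exp: snout top",f([586.5,-196.5,204]),"base",f([586.5,-196.5,84]))
cv2.imwrite("pics/fin.png",np.hstack([crop(sd,a,b,80,100,5),crop(w,u,max(v,63),100,124,4)[:500].copy() if 0 else cv2.resize(crop(w,u,max(v,62),80,100,5),(400,500))]))
E
```

```text
clock: 14.1
eef_pos: [532.9, -169.6, 313.7]
eef_rot: [3.142, 0.001, -0.461]
wrist_force: [0.7, -0.3, 0.6]
finger_gap: 93.9
finger_force: 0.0
321 134
side exp: snout top [211. 132.] base [201. 320.]
```

View pics/fin.png

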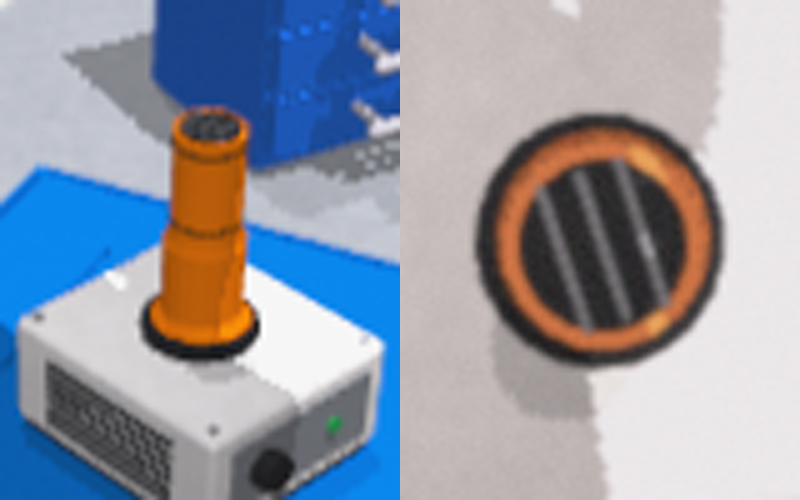

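Side view: the nozzle is upright and on the collar, with the snout top at (211,128). One last numeric check that the button is out, from the top camera.

```bash
python3 - <<'E'
from h import *
for n in("top",):
    w=manip.camera(n)[:,:,::-1].copy();h=cv2.cvtColor(w,cv2.COLOR_BGR2HSV)
    m=((h[...,1]>150)&((h[...,0]<5)|(h[...,0]>170))&(h[...,2]>70))
    vs,us=np.nonzero(m[160:225,370:430]);print(n,list(zip(us+370,vs+160)))
    for r in (18,23,26): print(r,w2pix(n,[586.5+r*np.cos(-.2),-196.5+r*np.sin(-.2),110]))
    print(w[180:190,396:404][...,::-1].tolist()[4:8])
E
```

```text
top []
18 [399.1636718  187.59494861]
23 [399.51474377 185.78349318]
26 [399.7253107  184.69701339]
[[[24, 26, 25], [15, 18, 22], [23, 18, 20], [46, 46, 46], [83, 81, 60], [113, 117, 78], [78, 74, 53], [124, 124, 90]], [[23, 21, 21], [26, 23, 28], [19, 19, 26], [47, 48, 39], [100, 102, 68], [95, 93, 67], [96, 96, 65], [137, 141, 99]], [[22, 14, 23], [24, 30, 31], [41, 42, 39], [68, 69, 49], [110, 112, 73], [75, 75, 51], [116, 118, 78], [140, 143, 103]], [[24, 24, 25], [27, 30, 31], [50, 49, 50], [85, 87, 58], [99, 98, 64], [73, 77, 52], [132, 135, 99], [138, 141, 99]]]
```

```bash
python3 -m creep '[[1,[4,0,0],0],[1,[8,0,0],0],[1,[12,0,0],0],[1,[14,0,0],0],[1,[14,0,0],0],[1,[14,0,0],0],[1,[14,0,0],0]]'
python3 - <<'E'
from h import *
p=manip.camera_params("wrist");w=manip.camera("wrist")[:,:,::-1].copy();h=cv2.cvtColor(w,cv2.COLOR_BGR2HSV)
m=((h[...,1]>150)&((h[...,0]<5)|(h[...,0]>170))&(h[...,2]>60)).astype(np.uint8)
n,l,q,c=cv2.connectedComponentsWithStats(m)
print([(q[i].tolist(),c[i].round(1).tolist()) for i in range(1,n) if q[i][4]>2])
for r in (20,23,26): print(r,w2pix("wrist",[587+r*np.cos(-.2),-196.5+r*np.sin(-.2),110],p))
print("snout",w2pix("wrist",[587,-196.5,204],p))
E
```

```text
clock: 14.95
eef_pos: [657.4, -231.2, 314.7]
eef_rot: [-3.142, -0.001, -0.461]
wrist_force: [-0.6, 0.6, -0.5]
finger_gap: 94.2
finger_force: 0.0
[([0, 119, 72, 69, 2759], [23.7, 154.5]), ([314, 220, 5, 3, 10], [315.7, 220.9]), ([24, 231, 25, 18, 346], [35.8, 239.2])]
20 [317.30806256 224.18179125]
23 [316.73244659 222.13299579]
26 [316.15505518 220.07788096]
snout [321.10770124 266.96987779]
```

The red button is visible at (316,221), at a radius of about 25 mm, so it's out through the hole.

```bash
python3 -c "
from cell import manip
print(manip.sign_off())"
```

```text
the job is handed in; nothing more can be done
None
```

The orange nozzle is fitted: its skirt sits on the collar, the red button is out through the hole, the gripper has let go and moved clear, and I handed the job in at about 15 s.

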